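# Scan the charcoal sketch

## Task

Scan the sketch that lies in the flatbed scanner: push the raised lid down until it is fully shut, then press down the raised end of the rocker to switch the scanner on, and then press the large round scan button all the way down and let it come back up. Keep to that order, do not press the small square cancel key, and only push and press: do not lift the lid any higher, and leave everything else on the table and on the scanner where it is.

Things in the scene. Friction and masses are not known exactly. Their poses are not given: they have to be found in the camera images.
- scanner: Grey flatbed scanner, fixed. Origin: on the table, under the centre of its front panel; x points back to the lid's hinge, y left along the panel, z up. Panel: x -50..50, y -200..200, top at z 45 mm. Bed behind it: x 50..270, y -190..190 mm, lid rests at z 55. At x = 0, y = -90, 0, 90 mm stand three white keys (rocker, round button, square key), in an order that varies.
- lid (a joint): Grey lid, a plate 190 mm deep, 360 wide, 18 thick, hinged along the scanner's back edge. Angle in rad: 0 shut, grows as it opens; starts at 0.25 to 0.5. Stiff hinge: stays where it is left; 2 to 5 N straight down near the free edge moves it. Shut, its top is 73 mm above the table. A straight downward push at scanner x = 105 mm meets the lid at every angle.
- lid_edge (a point): Middle of the lid's free edge, on its upper face: 190 mm from the hinge line, 18 mm above the lid's underside, which lies on the hinge line (scanner x 250, z 55 mm). Its x axis points along the lid to the hinge.
- rocker (a joint): White rocker, 51 mm long along the scanner's y, 26 mm wide, pivoted at its middle on an axis along the scanner's x. Angle in rad: -0.2 off (left, +y, end raised, right end sunk), +0.2 on (left end pressed down to its stop). Starts off, between -0.2 and -0.17. No spring: stays where it is left; about 2 N on the raised end moves it.
- rocker_end (a point): Point on the rocker's upper face 20 mm left (+y) of its middle, 5 mm from the end that is raised at the start: where to press. It sinks about 8 mm from off to on, to 63 mm above the table.
- scan (a joint): Large round white scan button, 36 mm across, 10 mm high above its black pad (60 x 64 x 8 mm, on the panel; each key has one). Travel in m: 0 up, 0.006 fully down. Spring: 1.7 N to start, 5 N fully down; comes back up when released.
- scan_top (a point): Centre of the scan button's top: 63 mm above the table when up.
- cancel (a joint): Small square white cancel key, 18 x 18 mm, 10 mm high above its pad, not to be pressed. Travel in m: 0 up, 0.006 fully down; same spring as the scan button.
- cancel_top (a point): Centre of the cancel key's top: 63 mm above the table when up.
- eraser: Loose blue eraser block, 45 x 22 x 13 mm, lying on the scanner's front panel near its left end (scanner y about 165 mm). Origin: centre of its underside. Leave alone.
- tape_small: Loose small roll of tape lying flat on the scanner's front panel near its right end (scanner y about -163 mm): 56 mm across, 22 mm high. Origin: centre of its underside. Leave alone.
- tape_dark: Loose roll of dark tape lying flat at the scanner's left: 90 mm across, 18 mm high. Origin: centre of its underside. Leave alone.
- jar: Loose jar of charcoal with a metal lid at the panel's right: 70 mm across, 90 mm high. Origin: centre of its underside. Leave alone.
- cup: Loose clear cup at the panel's left: 90 mm across, 65 mm high. Origin: centre of its underside. Leave alone.
- pencil_tin: Loose flat red pencil tin before the middle of the panel: 45 x 130 x 18 mm. Origin: centre of its underside. Leave alone.
- stick_box: Loose open cardboard box of charcoal sticks at the scanner's right: 90 x 150 x 30 mm. Origin: centre of its underside. Leave alone.

How it is judged (in metres and radians):
On the way, in this order (a step that is already met when the one before it is completed fails the run):
1. the lid is shut (value of joint lid below 0.04 rad), for 0.1 s.
2. the rocker is tipped on (value of joint rocker above 0.12 rad), for 0.1 s.
3. the round scan button is pressed down (value of joint scan above 0.0045 m), for 0.05 s.
At the end, for the whole second after the job is handed in: The lid is shut (within 0.04 rad), the rocker is on (beyond 0.12 rad), the scan and cancel keys are up (within 1.5 mm), and every loose thing is at rest within 30 mm of where it was (value of joint lid below 0.04 rad and value of joint rocker above 0.12 rad and value of joint each of scan, cancel below 0.0015 m and distance of each of eraser, tape_small, tape_dark, jar, cup, pencil_tin, stick_box from where it was at the start of the episode below 0.03 m and linear speed of each of eraser, tape_small, tape_dark, jar, cup, pencil_tin, stick_box below 0.02 m/s); the robot touches nothing.
It fails at once if the rocker is tipped on before the lid is shut (value of joint rocker above 0.05 rad and value of joint lid above 0.06 rad).
It fails at once if the scan button is pressed before the lid is shut and the rocker is on (value of joint scan above 0.003 m and (value of joint lid above 0.06 rad or value of joint rocker below 0.1 rad)).
It fails at once if the cancel key is pressed (value of joint cancel above 0.003 m).
It fails at once if the lid is lifted further open (value of joint lid above 0.6 rad).
It fails at once if a loose thing is lifted or pushed away (distance of any of eraser, tape_small, tape_dark, jar, cup, pencil_tin, stick_box from where it was at the start of the episode above 0.03 m).
It also fails if it takes over 42 s, if anything falls off the work surface, if the arm or the gripper's body presses on something with over 40 N, if the wrist force passes 120 N, or if a joint passes its speed limit or range.

## Robot

A 6-joint arm with a two-finger parallel gripper is mounted at the origin on the work surface. World frame = base frame: x ahead of the robot, y to its left, z up, the work surface at z = 0. Lengths are in m, angles in degrees, forces in N, time in s.
With the tool pointing down it reaches from about 0.4 to 0.825 m from the base axis. Payload 7 kg.
Tool frame: the origin (TCP) lies midway between the tips of the shut fingers; the grasp point (between the pads) lies ctrl.grasp_offset behind it (ctrl.grasp_offset is the distance from the TCP to the grasp point, in m); z points along the fingers, y is the line along which they close (so a half turn about z gives the same grasp; the last joint's range is limited). The gripper opens to 88 mm and grips with 3 to 60 N. Pads are 19 mm wide; open, the fingers measure 130 mm over their backs; the gripper's body (78 mm by 193 mm) begins 47 mm behind the grasp point.
Start: joints at [-50.415, 20.546, 0.682, 0, -70.136, -16.507], TCP at [0.265, -0.621, 0.227] pointing down, gripper open.
Joint ranges: [-176.03, 176.03], [-82.01, 121.73], [-58.28, 71.71], [-173.87, 95.51], [-174.79, -0.11], [-173.66, 173.66]. Speed limits (degrees/s): [136.94, 136.94, 172.46, 180, 180, 180].

## Interface

Orientations are given as [roll, pitch, yaw] about the fixed x, y, z axes, in that order (R = Rz(yaw) Ry(pitch) Rx(roll)).
In Python, from plant import ctrl gives the robot as it stands. The module is installed in compiled form; this text tells all that it offers.
- The arm moves only by the tool send_rows, never from a script. Its argument "increments" is a list that holds one entry, the list of rows, each a list of 4 numbers: the shift along the world's x, y, z normalised to -1 to 1, where 1 is 0.2 m, then the turn about the world's z normalised to -1 to 1, where 1 is 1.5 rad. In form: [[[x, y, z, roll], ...]]. A call has 1 to 12 rows; each row is the pose to reach, as a shift and turn from the pose commanded when the call began; what a row does not reach only later rows make up. A row lasts 1/8 s, in which the tool goes at most 62.5 mm and 10.7 degrees, less where a joint would pass 70% of its speed; a pose out of reach is approached as far as the arm can. A call with a number of a shift or a turn outside -1 to 1 is refused whole. A call with a gripper value outside its range is refused whole. "jaw" is the opening, from 0 (shut) to 1 (fully open), set as the call begins (left out, the last holds). The fingers move at their own pace and stop on an object; the grip force is fixed at half the most. Time passes only in rows, so rows that repeat a pose let the fingers close. It gives the time, the measured TCP pose, the force, the opening and the grip force at its end, in the units of the state.
- ctrl.get_obs(): the state, without advancing time (a new reading comes with each control period).
- ctrl.snapshot(name): name is "side" or "top" or "wrist"; returns the picture (420x560x3 uint8, red, green, blue); there is no depth.
- ctrl.calibration(name): a dict with "mtx" (3x3 intrinsics, pixels), "eye" and "attitude" of the camera in the world. Camera axes: x right, y up, looking along -z (the intrinsics and any distortion apply to the point x, -y, -z); pixel columns grow to the right and rows downward; lengths in m; the calibration is good to about 2 mm. The wrist camera is an equidistant fisheye: a pixel r from the principal point sees the ray r / f radians off the axis. A picture is of the moment at which its call begins: read the wrist's pose just before it. calibration takes no time and is no camera call; for the wrist camera it gives the pose at the moment of the call.
- ctrl.close_job(): hands the job in; it is judged then, once.
Trained networks look in the newest picture that a camera, given by its name, has taken for a name from the list of things; names that differ only in an ending like _2 or _b are one class to them, and where a whole thing is asked for, a point or a joint stands for the part that bears it (a point fixed in the world has none). Each returns a list of dicts, best first, with "conf" (0 to 1); they miss things now and then, are a little off and sometimes report something else, mostly with a low value. They report only what shows in the picture. A call takes as long as a camera call.
- ctrl.trace(thing, camera): "mask" (420x560 bool, what is visible of it) and "bbox" ([left, top, right, bottom] in pixels, round what is visible of it).
- ctrl.spot_point(thing, camera): "pixel" ([row, column] in pixels: a listed point, or the origin of a listed thing).
The state is a dict: "clock": time; "joint_pos": joint angles; "qvel": joint speeds; "tau": joint torques, N m; "tool_pos": TCP position; "orientation": TCP orientation; "force": force on the tool from outside, world axes, zero at the start; "moment": the same for the moment, N m; "opening": finger opening in m; "gripper_force": force on a finger pad.
Only numpy, scipy, OpenCV 4.12 (cv2) and the standard library are available. Lean on these libraries where they do the work, as an engineer would, in place of code of your own. Each camera call takes 0.05 s, during which the arm holds its last target. There are 200 camera calls.

## Working session

There is one attempt and no reset: what is moved stays moved. The work goes in short steps, Python scripts to look and compute and a tool call to move; the robot and the scene stay as the last step left them, time stands still between calls to the robot, and variables do not carry over. Pictures are saved under pics/ and viewed, at most 10 in all, crops included, and the job is handed in when it is done.

Besides the shell and the picture viewer there is one more tool, called after "Call:" by a JSON object that holds its "op" and its "data", one argument or row to a line. send_rows: Moves the arm, as the interface text tells. Its arguments: {"type":"object","properties":{"increments":{"type":"array"},"jaw":{"type":"number"}},"required":["increments"]}

```bash
mkdir -p pics; cat > h.py <<'E'
import numpy as np, cv2
from plant import ctrl
def ray(name,px,cal=None):
    c=cal or ctrl.calibration(name); K=np.array(c["mtx"]); r,col=px
    x=(col-K[0,2])/K[0,0]; y=(r-K[1,2])/K[1,1]
    if name=="wrist":
        t=np.hypot(x,y); s=np.sin(t)/t if t>1e-9 else 1
        d=np.array([x*s,-y*s,-np.cos(t)])
    else: d=np.array([x,-y,-1.])
    A=np.array(c["attitude"])
    if A.shape!=(3,3):
        from scipy.spatial.transform import Rotation as R
        A=R.from_euler("xyz",A.ravel(),degrees=True).as_matrix()
    d=A@d
    return np.array(c["eye"]),d/np.linalg.norm(d)
def atz(o,d,z): return o+d*(z-o[2])/d[2]
def tri(a,b):
    M=np.zeros((3,3));v=np.zeros(3)
    for o,d in(a,b):
        P=np.eye(3)-np.outer(d,d);M+=P;v+=P@o
    p=np.linalg.solve(M,v); return p,[np.linalg.norm((np.eye(3)-np.outer(d,d))@(p-o)) for o,d in (a,b)]
E
python3 - <<'E'
from h import *
print(ctrl.calibration("top"),ctrl.get_obs()); print(ctrl.calibration("wrist")["attitude"])
for n in("top","side"):
    cv2.imwrite(f"pics/{n}0.png",ctrl.snapshot(n)[...,::-1])
for t,z in [("scanner",0),("lid_edge",.13),("rocker_end",.071),("scan_top",.063),("cancel_top",.063),("eraser",.045),("tape_small",.045),("jar",0),("cup",0)]:
    R={}
    for n in("top","side"):
        for q in ctrl.spot_point(t,n)[:2]:
            p=q["pixel"]; r=ray(n,p); R.setdefault(n,r)
            print(t,n,round(q["conf"],2),np.round(p),np.round(atz(*r,z),3))
    if len(R)==2: p,e=tri(R["top"],R["side"]);print("   tri",p.round(4),np.round(e,4))
E
```

```text
{'mtx': array([[434.33717127,   0.        , 285.39697541],
       [  0.        , 434.33717127, 204.22401367],
       [  0.        ,   0.        ,   1.        ]]), 'eye': array([ 0.37613043, -0.0034442 ,  1.12874529]), 'attitude': array([ 11.49670485,  -0.38769196, -84.68118712])} {'clock': 0.0, 'joint_pos': array([-5.04135723e+01,  2.05920688e+01,  6.33323580e-01, -2.11373712e-02,
       -7.01384423e+01, -1.65089844e+01]), 'qvel': array([ 0.12738807,  0.00195181,  0.05469857, -0.04792634, -0.07290891,
        0.02732381]), 'tau': array([ 4.52547274e-04, -5.82719135e+01,  2.93052649e+01,  6.99710011e+00,
        6.86355546e-03, -1.64143175e-04]), 'tool_pos': array([ 0.26437909, -0.62051256,  0.22560895]), 'orientation': array([ 1.79901172e+02, -8.56892694e-03, -1.56929748e+02]), 'force': array([-0.06974732,  0.14682074, -0.75983662]), 'moment': array([-0.00085718, -0.01915309,  0.03752371]), 'gripper_force': 0.0, 'opening': 0.08743424167910956}
[-1.57163516e+01 -7.16641119e-02  1.13059599e+02]
scanner top 0.68 [256. 324.] [ 0.48  -0.102  0.   ]
scanner side 0.75 [239. 345.] [ 0.48  -0
[... 781 characters left out ...]
.397 -0.1    0.045]
eraser top 0.58 [245. 262.] [0.487 0.058 0.045]
eraser side 0.65 [250. 302.] [0.488 0.064 0.045]
   tri [ 0.4664 -0.0518 -0.0023] [0.086 0.086]
tape_small top 0.49 [258. 394.] [ 0.485 -0.272  0.045]
tape_small side 0.71 [200. 380.] [ 0.477 -0.245  0.045]
   tri [ 0.489  -0.2745  0.0291] [0.003 0.003]
jar top 0.8 [272. 435.] [ 0.463 -0.39   0.   ]
jar side 0.59 [216. 340.] [ 0.553 -0.183  0.   ]
jar side 0.58 [197. 410.] [ 0.466 -0.396  0.   ]
   tri [ 0.5434 -0.3491 -0.0578] [0.0962 0.0962]
cup top 0.79 [252. 220.] [0.465 0.167 0.   ]
cup side 0.8 [290. 273.] [0.483 0.166 0.   ]
cup side 0.22 [196. 379.] [ 0.532 -0.344  0.   ]
   tri [0.4704 0.17   0.0069] [0.0074 0.0074]
```

View pics/top0.png

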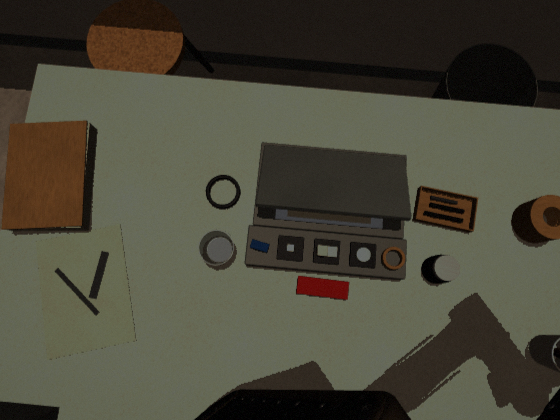

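View pics/side0.png

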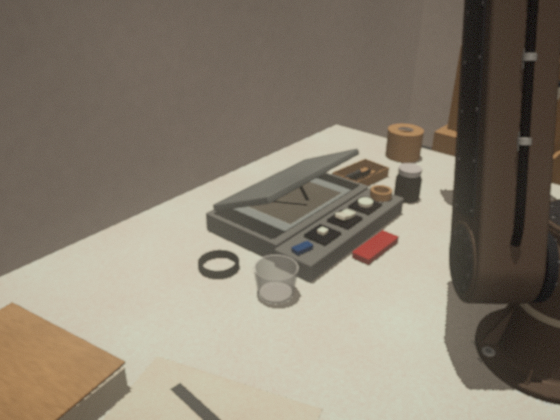

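The top view shows, left to right: eraser (260,246), square cancel (290,248), rocker (327,251), round scan button (363,255) and tape (394,258). That matches the detections. I'll move over the panel with the fingers shut and turned along scanner x.

Call:
{"op": "send_rows", "data": {
  "increments": [
    [[0.1,0.25,0.15,0.12],[0.2,0.5,0.3,0.24],[0.3,0.75,0.4,0.36],[0.4,1,0.4,0.48],[0.4,1,0.4,0.5]]
  ],
  "jaw": 0
}}

```text
clock: 1.62
tool_pos: [0.3458, -0.4184, 0.3078]
orientation: [-179.9, 0.0, -113.6]
force: [-0.5, -0.5, 0.1]
opening: 0.043
gripper_force: 0.0
```

Call:
{"op": "send_rows", "data": {
  "increments": [
    [[0.1,0.25,0,0.12],[0.2,0.5,0,0.24],[0.3,0.75,0,0.24],[0.4,1,0,0.24],[0.4,1,0,0.24]]
  ]
}}

```text
clock: 2.25
tool_pos: [0.4257, -0.2188, 0.3068]
orientation: [-180.0, 0.0, -93.1]
force: [-0.2, -0.4, 0.2]
opening: 0.0006
gripper_force: 0.0
```

Call:
{"op": "send_rows", "data": {
  "increments": [
    [[0.1,0.3,0,0],[0.2,0.6,0,0],[0.2,0.6,0,0],[0.2,0.6,0,0],[0.2,0.6,0,0]]
  ]
}}

```text
clock: 2.88
tool_pos: [0.4642, -0.1024, 0.3065]
orientation: [180.0, -0.0, -93.4]
force: [-0.1, -0.0, 0.0]
opening: 0.0001
gripper_force: 0.0
```

```bash
cat > look.py <<'E'
import sys
from h import *
o=ctrl.get_obs();print(o["clock"],o["tool_pos"].round(4),o["orientation"].round(2),o["force"].round(2),ctrl.grasp_offset)
c=ctrl.calibration("wrist");im=ctrl.snapshot("wrist");cv2.imwrite(f"pics/{sys.argv[1]}.png",im[...,::-1])
for t,z in [("rocker_end",.068),("rocker",.06),("scan_top",.063),("cancel_top",.063),("lid_edge",.158),("eraser",.045),("tape_small",.045)]:
    for q in ctrl.spot_point(t,"wrist")[:2]:
        p=q["pixel"];print(t,round(q["conf"],2),np.round(p),np.round(atz(*ray("wrist",p,c),z),4))
    if t in("rocker","scan_top","cancel_top"):
        for q in ctrl.trace(t,"wrist")[:1]:
            r,cc=np.nonzero(q["mask"]);p=(r.mean(),cc.mean());print("  mask",np.round(p),np.round(atz(*ray("wrist",p,c),.062),4))
E
python3 look.py w1
```

```text
2.875 [ 0.4642 -0.1024  0.3065] [ 1.7998e+02 -1.0000e-02 -9.3440e+01] [-0.06 -0.04  0.02] 0.0188
rocker_end 0.55 [195. 261.] [ 0.4923 -0.0844  0.068 ]Traceback (most recent call last):
  File "look.py", line 6, in <module>
    for q in ctrl.spot_point(t,"wrist")[:2]:
             ~~~~~~~~~~~~~~~^^^^^^^^^^^
ValueError: it knows: cancel_top, cup, eraser, jar, lid_edge, pencil_tin, rocker_end, scan_top, scanner, stick_box, tape_dark, tape_small
```

View pics/w1.png

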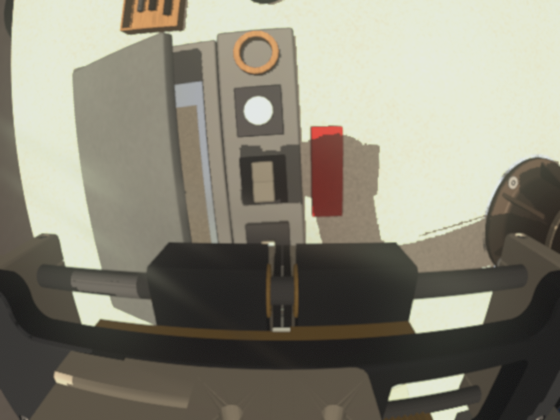

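The wrist view shows the tape (257,52), scan button (258,110) and rocker (262,182). The cancel key is partly hidden behind the fingers. Fixing the list of names and measuring.

```bash
sed -i 's/("rocker",.06),//; s/if t in.*/if t in("rocker_end","scan_top","cancel_top"):/' look.py; python3 look.py w2
```

```text
2.975 [ 0.4643 -0.1023  0.3066] [ 1.800e+02 -1.000e-02 -9.345e+01] [-0.46 -0.32 -0.6 ] 0.0188
rocker_end 0.97 [193. 263.] [ 0.4904 -0.086   0.068 ]
  mask [181. 263.] [ 0.4898 -0.1     0.062 ]
scan_top 0.57 [111. 258.] [ 0.489  -0.1886  0.063 ]
  mask [110. 258.] [ 0.4896 -0.1897  0.062 ]
cancel_top 0.44 [248. 266.] [ 0.4924 -0.0103  0.063 ]
lid_edge 0.67 [204. 177.] [ 0.5718 -0.1013  0.158 ]
lid_edge 0.33 [172. 326.] [ 0.4219 -0.1234  0.158 ]
tape_small 0.7 [ 52. 260.] [ 0.4837 -0.2662  0.045 ]
tape_small 0.67 [194. 262.] [ 0.4926 -0.0798  0.045 ]
```

Call:
{"op": "send_rows", "data": {
  "increments": [
    [[0.22,0,0,0],[0.45,0,0,0],[0.65,0,-0.1,0],[0.65,0,-0.3,0],[0.65,0,-0.5,0],[0.65,0,-0.6,0],[0.65,0,-0.7,0],[0.65,0,-0.7,0]]
  ]
}}

```text
clock: 4.47
tool_pos: [0.5936, -0.1009, 0.1649]
orientation: [179.8, -0.0, -93.3]
force: [0.5, 0.6, 0.5]
opening: 0.0005
gripper_force: 0.0
```

Call:
{"op": "send_rows", "data": {
  "increments": [
    [[0,0,-0.05,0],[0,0,-0.1,0],[0,0,-0.14,0],[0,0,-0.18,0],[0,0,-0.22,0],[0,0,-0.26,0],[0,0,-0.3,0],[0,0,-0.34,0],[0,0,-0.38,0],[0,0,-0.42,0],[0,0,-0.42,0]]
  ]
}}

```text
clock: 5.85
tool_pos: [0.5944, -0.1009, 0.0816]
orientation: [180.0, -0.0, -93.3]
force: [-0.2, 0.6, 0.0]
opening: 0.0003
gripper_force: 0.0
```

Call:
{"op": "send_rows", "data": {
  "increments": [
    [[0,0,-0.015,0],[0,0,-0.025,0],[0,0,-0.035,0],[0,0,-0.045,0],[0,0,-0.05,0],[0,0,-0.05,0]]
  ]
}}

```text
clock: 6.6
tool_pos: [0.5944, -0.101, 0.0733]
orientation: [-180.0, -0.0, -93.3]
force: [-5.3, 1.2, 9.0]
opening: 0.0002
gripper_force: 4.4
```

```bash
python3 - <<'E'
from h import *
cv2.imwrite("pics/side1.png",ctrl.snapshot("side")[130:290,190:430][...,::-1].repeat(3,0).repeat(3,1))
E
```

```text
(no output)
```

View pics/side1.png

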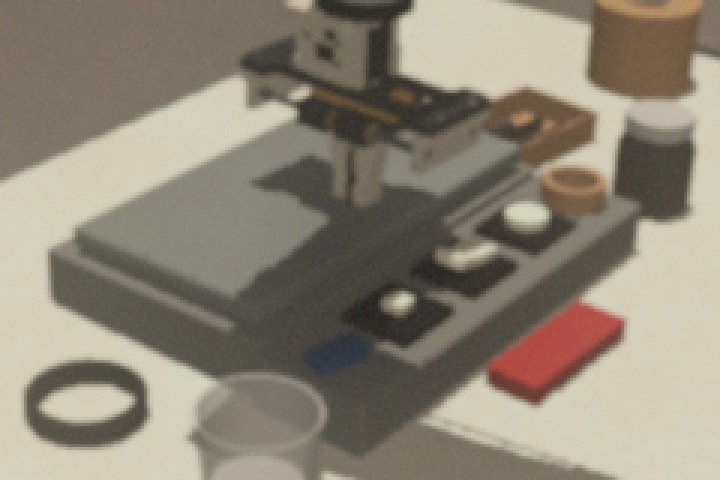

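The lid is flat and shut in the picture, and the pushing force has risen to 9 N. Next is the rocker.

Call:
{"op": "send_rows", "data": {
  "increments": [
    [[0,0,0.12,0],[0,0,0.25,0],[-0.25,0.05,0.25,0],[-0.51,0.1,0.25,0],[-0.51,0.105,0.2,0],[-0.51,0.105,0.1,0],[-0.51,0.105,0.1,0]]
  ]
}}

```text
clock: 7.52
tool_pos: [0.4922, -0.08, 0.0915]
orientation: [179.9, -0.0, -93.3]
force: [0.3, -0.2, 0.4]
opening: 0.0003
gripper_force: 0.0
```

```bash
python3 look.py w3
```

```text
7.525 [ 0.4922 -0.08    0.0915] [ 1.7989e+02 -2.0000e-02 -9.3330e+01] [ 0.29 -0.2   0.44] 0.0188
rocker_end 0.69 [241. 286.] [ 0.4908 -0.0815  0.068 ]
  mask [205. 286.] [ 0.4898 -0.1022  0.062 ]
scan_top 0.79 [ 57. 274.] [ 0.4916 -0.1898  0.063 ]
  mask [ 58. 277.] [ 0.4898 -0.1891  0.062 ]
lid_edge 0.85 [220. 184.] [ 0.5212 -0.1248  0.158 ]
```

View pics/w3.png

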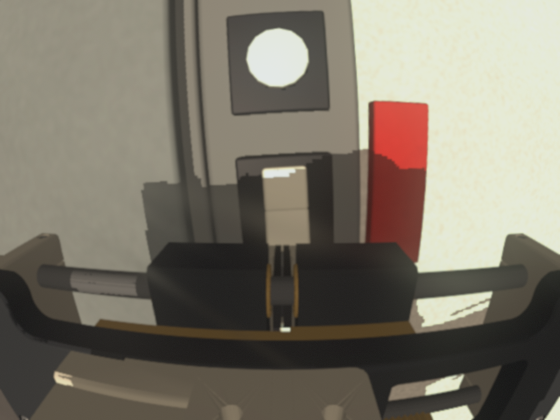

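The wrist view shows the rocker (286,205) with its left end right under the fingers, and the lid flat. Measured rocker_end is (0.491,-0.081), so I'll press here.

Call:
{"op": "send_rows", "data": {
  "increments": [
    [[0,0,-0.06,0],[0,0,-0.09,0],[0,0,-0.11,0],[0,0,-0.13,0],[0,0,-0.145,0],[0,0,-0.155,0],[0,0,-0.155,0]]
  ]
}}

```text
clock: 8.9
tool_pos: [0.4931, -0.0797, 0.0632]
orientation: [-179.9, 0.0, -93.3]
force: [-7.4, 4.5, 20.2]
opening: 0.0004
gripper_force: 10.7
```

The rocker is at its stop: 63 mm and 20 N. Next I raise the tool and go over the scan button.

Call:
{"op": "send_rows", "data": {
  "increments": [
    [[0,0,0.1,0],[0,0,0.2,0],[0,-0.27,0.2,0],[-0.01,-0.54,0.2,0],[-0.01,-0.545,0.12,0],[-0.01,-0.545,0.12,0]]
  ]
}}

```text
clock: 9.65
tool_pos: [0.4892, -0.1896, 0.0844]
orientation: [179.8, -0.0, -93.4]
force: [-0.2, 0.3, 1.1]
opening: 0.0007
gripper_force: 0.0
```

```bash
python3 look.py w4; python3 - <<'E'
from h import *
cv2.imwrite("pics/side2.png",ctrl.snapshot("side")[150:270,270:430][...,::-1].repeat(4,0).repeat(4,1))
E
```

```text
9.65 [ 0.4892 -0.1896  0.0844] [179.84  -0.   -93.43] [-0.19  0.35  1.07] 0.0188
scan_top 0.87 [245. 282.] [ 0.4904 -0.1896  0.063 ]
  mask [230. 283.] [ 0.4893 -0.1984  0.062 ]
```

View pics/side2.png

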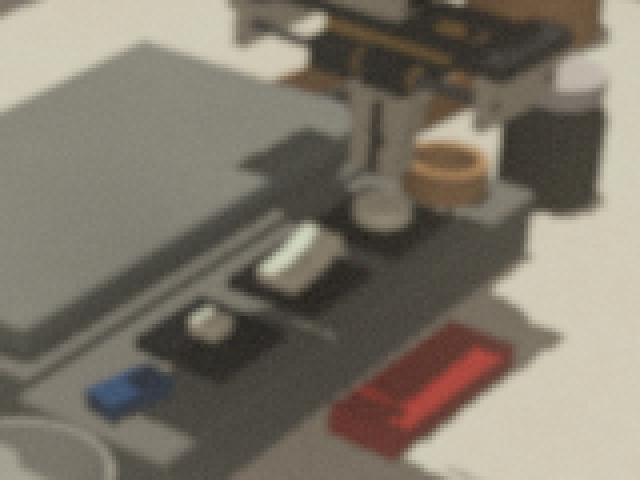

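The rocker is now tipped toward its left end (300,255), the other things are in place, and the fingers are over the scan button. Pressing and releasing it.

Call:
{"op": "send_rows", "data": {
  "increments": [
    [[0,0,-0.06,0],[0,0,-0.1,0],[0,0,-0.12,0],[0,0,-0.14,0],[0,0,-0.155,0],[0,0,-0.155,0],[0,0,-0.155,0]]
  ]
}}

```text
clock: 11.08
tool_pos: [0.4901, -0.189, 0.0569]
orientation: [180.0, -0.0, -93.3]
force: [-12.2, 7.1, 30.2]
opening: 0.0005
gripper_force: 14.8
```

The button reached its stop: 57 mm and 30 N. Releasing and rising clear.

Call:
{"op": "send_rows", "data": {
  "increments": [
    [[0,0,0.05,0],[0,0,0.2,0],[0,0,0.5,0],[0,0,0.8,0],[0,0,0.8,0],[0,0,0.8,0]]
  ]
}}

```text
clock: 11.82
tool_pos: [0.4904, -0.1889, 0.2144]
orientation: [-180.0, 0.0, -93.3]
force: [-0.4, 0.2, -0.1]
opening: 0.0002
gripper_force: 0.0
```

```bash
python3 - <<'E'
from h import *
cv2.imwrite("pics/side3.png",ctrl.snapshot("side")[150:270,270:430][...,::-1].repeat(4,0).repeat(4,1))
print(ctrl.get_obs()["force"])
E
```

```text
[ 0.90911523  0.25635925 -0.44036338]
```

View pics/side3.png

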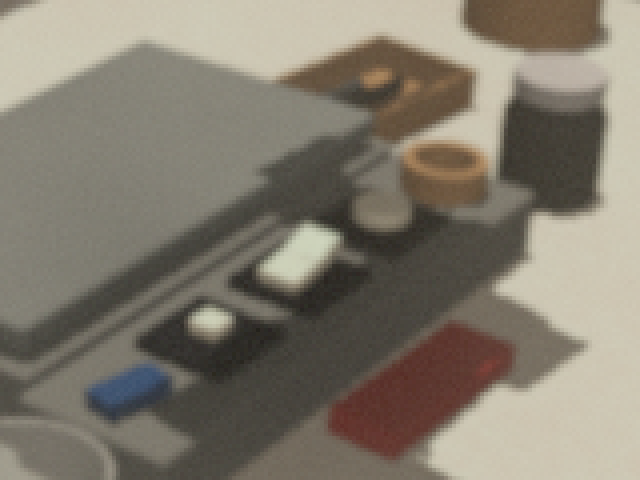

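The lid is shut, the rocker is on (298,258), the scan button is back up (382,212), and nothing else has moved. Handing in.

```bash
python3 -c "
from plant import ctrl
print(ctrl.close_job())"
```

```text
the job is handed in; nothing more can be done
None
```

I shut the lid, tipped the rocker on, pressed the scan button to its stop and let it come back up, in that order; the job is handed in at about 12 s, and the last side view showed all this with the cancel key untouched and nothing in view moved (no verdict was returned).

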